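# Seat three push-in fasteners in order

## Task

With the tips of closed fingers, lightly press the push-in fasteners on the metal plate fully down onto their collars, one after another: first the yellow, then the blue, then the green one. Leave the red one up, pull none of them out, and leave the connector, the tools and everything else where they lie.

Things in the scene. Friction and masses are not known exactly. Their poses are not given: they have to be found in the camera images.
- plate: Bare grey metal instrument plate, 260 mm (its y) by about 190 mm (its x), 14 mm thick, notched along its -x edge, screwed down immovably on the blue mat. Origin at the centre of its underside, z up; its top is 14 mm above the origin. Four push-in fasteners stand on it, 118 to 214 mm apart; which colour stands at which place changes.
- yellow: Fixed dark steel collar of the yellow fastener, 32 mm across, 4 mm high, on the plate. Origin at the centre of its underside (on the plate's top), z up.
- yellow_top (a point): Centre of the top face of the yellow fastener's soft round cap (26 mm across, 6 mm thick). It moves with the cap: 18 mm above the collar's origin at joint value 0, 10 mm when seated; the cap also gives under the finger by 0.4 mm per newton, at most 5 mm, and springs back when released (this is not counted in the joint).
- yellow_pin (a joint): How far the yellow cap is pressed down (m): 0 to 0.0015 at the start, 0.008 seated on its collar. Slides straight down against a friction of about 3 N and stays where it is left (no spring); it meets a firm stop at 0.008. It could also be pulled up, to -0.006, which spoils it.
- blue: Fixed dark steel collar of the blue fastener, 32 mm across, 4 mm high, on the plate. Origin at the centre of its underside (on the plate's top), z up.
- blue_top (a point): Centre of the top face of the blue fastener's soft round cap (26 mm across, 6 mm thick). It moves with the cap: 18 mm above the collar's origin at joint value 0, 10 mm when seated; the cap also gives under the finger by 0.4 mm per newton, at most 5 mm, and springs back when released (this is not counted in the joint).
- blue_pin (a joint): How far the blue cap is pressed down (m): 0 to 0.0015 at the start, 0.008 seated on its collar. Slides straight down against a friction of about 3 N and stays where it is left (no spring); it meets a firm stop at 0.008. It could also be pulled up, to -0.006, which spoils it.
- green: Fixed dark steel collar of the green fastener, 32 mm across, 4 mm high, on the plate. Origin at the centre of its underside (on the plate's top), z up.
- green_top (a point): Centre of the top face of the green fastener's soft round cap (26 mm across, 6 mm thick). It moves with the cap: 18 mm above the collar's origin at joint value 0, 10 mm when seated; the cap also gives under the finger by 0.4 mm per newton, at most 5 mm, and springs back when released (this is not counted in the joint).
- green_pin (a joint): How far the green cap is pressed down (m): 0 to 0.0015 at the start, 0.008 seated on its collar. Slides straight down against a friction of about 3 N and stays where it is left (no spring); it meets a firm stop at 0.008. It could also be pulled up, to -0.006, which spoils it.
- red: Fixed dark steel collar of the red fastener, 32 mm across, 4 mm high, on the plate. Origin at the centre of its underside (on the plate's top), z up.
- red_top (a point): Centre of the top face of the red fastener's soft round cap (26 mm across, 6 mm thick). It moves with the cap: 18 mm above the collar's origin at joint value 0, 10 mm when seated; the cap also gives under the finger by 0.4 mm per newton, at most 5 mm, and springs back when released (this is not counted in the joint).
- red_pin (a joint): How far the red cap is pressed down (m): 0 to 0.0015 at the start, 0.008 seated on its collar. Slides straight down against a friction of about 3 N and stays where it is left (no spring); it meets a firm stop at 0.008. It could also be pulled up, to -0.006, which spoils it.
- connector: Loose black-and-brass connector, 28 x 46 mm, 20 mm high, lying on the plate among the fasteners. Origin: centre of its underside.
- knife: Loose metal craft knife, 145 mm long, 12 mm thick, on the mat on the robot's side of the plate. Origin under its middle, x along it.
- tweezers: Loose steel tweezers, about 120 mm long, 8 mm high, on the mat on the +y side of the plate. Origin under the middle.
- tape: Loose roll of amber-brown tape, 68 mm across, 19 mm high, lying flat on the mat on the -y side of the plate. Origin: centre of its underside.
- driver: Loose screwdriver with a black handle, 160 mm long, under 35 mm high, on the mat on the far (+x) side of the plate. Origin below it, x along it.
- bottle: Loose white bottle with a blue cap, 60 mm across, 150 mm high, to the robot's left of the mat. Origin: centre of its underside.

How it is judged:
On the way, in this order (a step that is already met when the one before it is completed fails the run):
1. the yellow fastener is pressed down onto its collar (value of joint yellow_pin above 0.0065 m), for 0.1 s.
2. the blue fastener is pressed down onto its collar (value of joint blue_pin above 0.0065 m), for 0.1 s.
3. the green fastener is pressed down onto its collar (value of joint green_pin above 0.0065 m), for 0.1 s.
At the end, for the whole second after the job is handed in: The yellow, blue and green caps are each pressed at least 6.5 mm of their 8 mm down and stay there, the red cap is still up (pressed less than 3 mm), and every loose thing lies within 12 mm of where it was (value of joint each of yellow_pin, blue_pin, green_pin above 0.0065 m and value of joint red_pin below 0.003 m and distance of each of connector, knife, tweezers, tape, driver, bottle from where it was at the start of the episode below 0.012 m); the robot touches nothing.
It fails at once if blue is pressed 3 mm or more before yellow is down, or green before blue is down ((value of joint blue_pin above 0.003 m and value of joint yellow_pin below 0.0065 m) or (value of joint green_pin above 0.003 m and value of joint blue_pin below 0.0065 m)).
It fails at once if the red fastener is pressed 3 mm or more (value of joint red_pin above 0.003 m).
It fails at once if a fastener is pulled up more than 2 mm above its 0 position (value of joint any of yellow_pin, blue_pin, green_pin, red_pin below -0.002 m).
It fails at once if a fastener or the plate is pressed harder than 20 N (contact force between any of the fingers, the arm and yellow above 20 N or contact force between any of the fingers, the arm and blue above 20 N or contact force between any of the fingers, the arm and green above 20 N or contact force between any of the fingers, the arm and red above 20 N or contact force between any of the fingers, the arm and plate above 20 N).
It fails at once if the connector, knife, tweezers, tape, screwdriver or bottle is moved or lifted by more than 12 mm (distance of any of connector, knife, tweezers, tape, driver, bottle from where it was at the start of the episode above 0.012 m).
It also fails if it takes over 38 s, if anything falls off the work surface, if the arm or the gripper's body presses on something with over 40 N, if the wrist force passes 120 N, or if a joint passes its speed limit or range.

## Robot

A 7-joint arm with a two-finger parallel gripper is mounted at the origin on the work surface. World frame = base frame: x ahead of the robot, y to its left, z up, the work surface at z = 0. Lengths are in m, angles in rad, forces in N, time in s.
With the tool pointing down it reaches from about 0.425 to 0.925 m from the base axis. Payload 6.8 kg.
Tool frame: the origin (TCP) lies between the finger pads; the fingertips stand 22 mm ahead of it and the grasp point (between the pads) lies 3 mm ahead of it (bot.tip_reach is the distance from the TCP to the fingertips, in m); z points along the fingers, x is the direction in which the jaws open and shut, and the axes are right-handed (so a half turn about z gives the same grasp; the last joint's range is limited). The gripper opens to 85 mm and grips with 20 to 120 N. Pads are 22 mm wide; open, the fingers measure 114 mm over their backs; the gripper's body (76 mm by 85 mm) begins 54 mm behind the grasp point. The pads swing forward as they close: fully open they stand 13 mm farther back than shut.
Start: joints at [1.222, 0.477, 0.022, 1.555, -0.011, 1.109, -0.083], TCP at [0.161, -0.656, 0.233] pointing down, gripper open.
Joint ranges: [-2.96, 2.96], [-0.34, 2.1], [-1.41, 1.46], [0.24, 2.44], [-1.37, 4.51], [0.17, 1.92], [-2.96, 2.96]. Speed limits (rad/s): [2.39, 2.39, 3.14, 3.14, 3.14, 3.14, 3.14].

## Interface

Orientations are given as a unit quaternion [w, x, y, z].
In Python, from station import bot gives the robot as it stands.
- The arm moves only by the tool step_arm, never from a script. Its argument "targets" is a list of rows, each a list of 5 numbers: the shift along the tool's x, y, z in mm, then the turn about the tool's z in degrees, then the closure, from 0 (fully open) to 1 (shut). In form: [[dx, dy, dz, spin, jaw], ...]. A call has 1 to 20 rows; each row is the pose to reach, as a shift and turn from the pose commanded when the call began, along the tool's axes at that moment; what a row does not reach only later rows make up. A row lasts 1/12 s, in which the tool goes at most 41.7 mm and 7.16 degrees, less where a joint would pass 70% of its speed; a pose out of reach is approached as far as the arm can. A call with a gripper value outside its range is refused whole. The fingers move at their own pace and stop on an object; "newtons" is the grip in N (left out, the last holds). Time passes only in rows, so rows that repeat a pose let the fingers close. It gives the time, the measured TCP pose, the force and the opening at its end, in the units of the state.
- bot.get_obs(): the state, without advancing time (a new reading comes with each control period).
- bot.read_camera(name): name is "scene" or "top" or "wrist"; returns a dict with "frame" (400x640x3 uint8, red, green, blue), "z_map" (400x640 float32, m along the optical axis (not along the pixel's ray), 0 where there is no reading), "fov_y" (degrees; the focal length in pixels is half the picture's height over the tangent of half this angle, whatever the lens; pixels are square), "cx", "cy" (the principal point, pixels), "R" (3x3) and "t" (3): a world point X has camera coordinates R X + t. Camera axes: x right, y down, z forward; pixel columns grow to the right and rows downward; lengths in m; the calibration is good to about 2 mm. A picture is of the moment at which its call begins.
- bot.hand_in(): hands the job in, once; it reports no verdict.
The state is a dict: "t": time; "q": joint angles; "joint_vel": joint speeds; "joint_torque": joint torques, N m; "eef_pos": TCP position; "tool_rot": TCP orientation; "contact_force": force on the tool from outside, world axes, zero at the start; "torque": the same for the moment, N m; "gripper_width": opening from 0.0 (shut) to 1.0 (fully open).
Only numpy, scipy, OpenCV 4.12 (cv2) and the standard library are available. Lean on these libraries where they do the work, as an engineer would, in place of code of your own. Each camera call takes 0.05 s, during which the arm holds its last target.

## Working session

There is one attempt and no reset: what is moved stays moved. The work goes in short steps, Python scripts to look and compute and a tool call to move; the robot and the scene stay as the last step left them, time stands still between calls to the robot, and variables do not carry over. Pictures are saved under pics/ and viewed, and the job is handed in when it is done.

Besides the shell and the picture viewer there is one more tool, called after "Emit:" by a JSON object that holds its "fn" and its "kwargs", one argument or row to a line. step_arm: Moves the arm, as the interface text tells. Its arguments: {"type":"object","properties":{"targets":{"type":"array"},"newtons":{"type":"number"}},"required":["targets"]}

```bash
mkdir -p pics; ls
python3 - <<'E'
from station import bot
import cv2,numpy as np,pickle
o=bot.get_obs(); print({k:np.round(v,4) for k,v in o.items()}, bot.tip_reach)
d={}
for n in ("scene","top"):
    c=bot.read_camera(n); d[n]=c
    cv2.imwrite(f"pics/{n}0.png",c["frame"][:,:,::-1])
    print(n,c["fov_y"],c["cx"],c["cy"],np.round(c["R"],3).tolist(),np.round(c["t"],3))
pickle.dump(d,open("cam0.pkl","wb"))
E
```

```text
pics
{'t': np.float64(0.0), 'q': array([ 1.2219,  0.4778,  0.0223,  1.5564, -0.0115,  1.1093, -0.0831]), 'joint_vel': array([-0.0012, -0.0002, -0.0002,  0.0008, -0.0002,  0.0002, -0.0004]), 'joint_torque': array([-7.00000e-04, -5.96456e+01,  1.60780e+00, -2.81200e+01,
        1.25000e-02,  9.40000e-03, -0.00000e+00]), 'eef_pos': array([ 0.1608, -0.655 ,  0.2317]), 'tool_rot': array([-5.000e-04,  7.869e-01, -6.171e-01, -8.000e-04]), 'contact_force': array([ 0.2654,  0.0245, -0.7282]), 'torque': array([-0.0296, -0.0129, -0.0614]), 'gripper_width': np.float64(0.9989)} 0.022
scene 46.27232447561817 308.15956921988413 202.28808032517458 [[0.394, 0.919, -0.014], [0.779, -0.342, -0.526], [-0.488, 0.197, -0.85]] [-0.319 -0.383  1.299]
top 46.72139649178416 322.9543157674521 199.72752824145832 [[0.002, -1.0, 0.018], [-0.99, -0.004, -0.139], [0.139, -0.018, -0.99]] [0.085 0.579 0.892]
```

View pics/scene0.png

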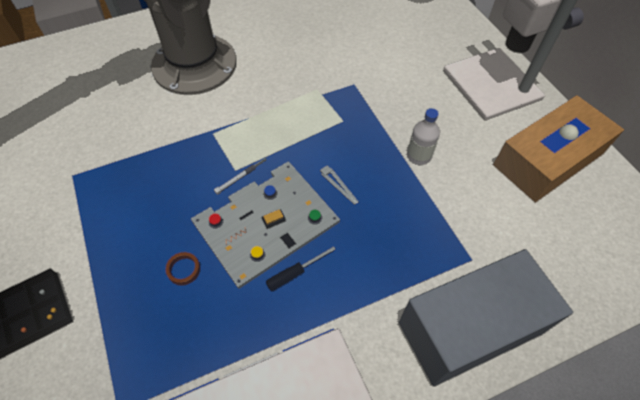

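View pics/top0.png

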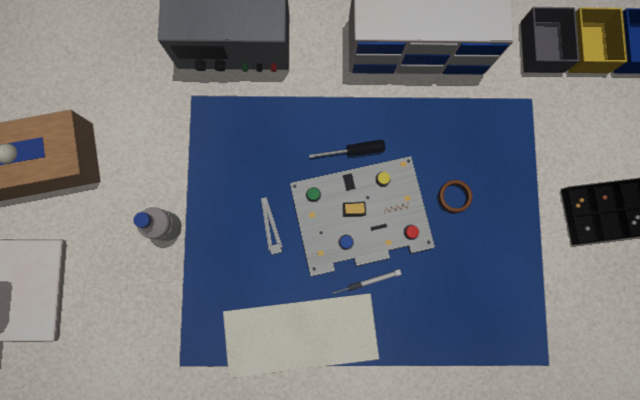

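Top view: green (313,194), yellow (384,178), blue (346,242) and red (412,232). The connector is at (354,209) in the middle, the knife near the blue side, and the driver beyond yellow. Now I'll measure these.

```bash
cat > h.py <<'E'
import numpy as np,cv2
H={'yellow':(22,35),'blue':(100,125),'green':(50,90),'red':(-8,8)}
def K(c):
    f=200/np.tan(np.radians(c['fov_y']/2)); return f
def ray(c,u,v):
    f=K(c); d=np.array([(u-c['cx'])/f,(v-c['cy'])/f,1.0]); R=np.array(c['R']); 
    return -R.T@c['t'], R.T@d
def onplane(c,u,v,z):
    o,d=ray(c,u,v); return o+d*(z-o[2])/d[2]
def pix(c,X):
    p=np.array(c['R'])@X+c['t']; return K(c)*p[0]/p[2]+c['cx'],K(c)*p[1]/p[2]+c['cy']
def atdepth(c,u,v):
    z=c['z_map'][int(round(v)),int(round(u))]; o,d=ray(c,u,v); return o+d*z
def blob(c,col,near,r=14,smin=110,vmin=60):
    hsv=cv2.cvtColor(c['frame'],cv2.COLOR_RGB2HSV).astype(int)
    h=hsv[...,0].copy(); lo,hi=H[col]
    if lo<0: h[h>90]-=180
    m=(h>=lo)&(h<=hi)&(hsv[...,1]>smin)&(hsv[...,2]>vmin)
    yy,xx=np.mgrid[:400,:640]; m&=(np.hypot(xx-near[0],yy-near[1])<r)
    n,l,s,ce=cv2.connectedComponentsWithStats(m.astype(np.uint8))
    i=1+np.argmax(s[1:,4]); return ce[i],s[i],l==i
E
python3 - <<'E'
import pickle; from h import *
d=pickle.load(open('cam0.pkl','rb'))
near={'top':dict(green=(313,194),yellow=(384,178),blue=(346,242),red=(412,232)),'scene':dict(red=(215,220),blue=(270,191),green=(315,216),yellow=(257,253))}
for col in H:
  L=[]
  for n in d:
    c=d[n]; ce,s,m=blob(c,col,near[n][col]); o,dd=ray(c,*ce); L.append((o,dd/np.linalg.norm(dd)))
    print(col,n,np.round(ce,1),s[2:],np.round(atdepth(c,*ce),4),np.round(onplane(c,*ce,0.03),4))
  A=sum(np.eye(3)-np.outer(x,x) for _,x in L);b=sum((np.eye(3)-np.outer(x,x))@o for o,x in L)
  print('   tri',np.round(np.linalg.solve(A,b),4))
c=d['top']
for nm,u,v in (('plate',330,215),('plate',370,190),('conn',354,209),('mat',480,250),('mat',230,250),('table',580,330),('knife',390,274),('bottle',143,220)):
  print(nm,np.round(atdepth(c,u,v),4))
z=cv2.resize(c['frame'][140:300,250:480],None,fx=3.4,fy=3.4,interpolation=cv2.INTER_CUBIC);cv2.imwrite('pics/zoom.png',z[:,:,::-1])
E
```

```text
yellow scene [256.4 251.7] [ 12  12 121] [ 0.6284 -0.0368  0.0332] [ 0.6268 -0.0366  0.03  ]
yellow top [383.2 177.8] [ 13  13 124] [ 0.625  -0.0365  0.0337] [ 0.6257 -0.0371  0.03  ]
   tri [ 0.626  -0.0369  0.0288]
blue scene [269.3 190.4] [11 10 89] [0.4988 0.0404 0.033 ] [0.4969 0.0409 0.03  ]
blue top [345.8 241.6] [ 13  13 127] [0.4948 0.0406 0.0334] [0.495  0.0403 0.03  ]
   tri [0.4953 0.0407 0.0278]
green scene [314.6 214.8] [12 11 92] [0.5954 0.1073 0.0319] [0.5943 0.1077 0.03  ]
green top [312.8 193.6] [ 12  12 111] [0.5916 0.1071 0.0333] [0.5922 0.1072 0.03  ]
   tri [0.5928 0.1078 0.0274]
red scene [214.5 218.9] [ 12  11 108] [ 0.5193 -0.0926  0.0326] [ 0.5177 -0.0926  0.03  ]
red top [411.8 231.7] [ 13  13 129] [ 0.5151 -0.0925  0.0337] [ 0.5153 -0.0932  0.03  ]
   tri [ 0.5157 -0.0932  0.0272]
plate [0.5498 0.0718 0.0182]
plate [ 0.6021 -0.011   0.0183]
conn [0.5605 0.0238 0.0342]
mat [ 0.4796 -0.2397  0.004 ]
mat [0.4784 0.2767 0.0036]
table [ 0.3185 -0.4365  0.0044]
knife [ 0.4304 -0.0502  0.0137]
bottle [0.5258 0.4041 0.1482]
```

View pics/zoom.png

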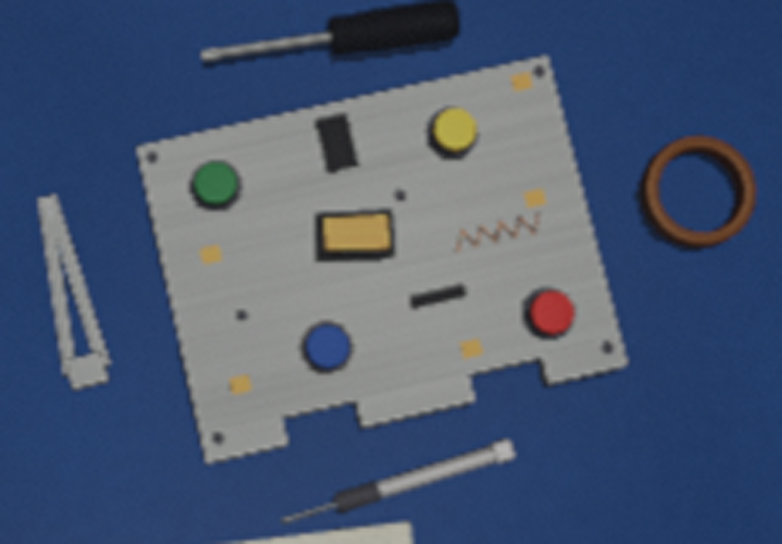

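```bash
cat > go.py <<'E'
import sys; from station import bot; from h import *
from scipy.spatial.transform import Rotation as Ro
T={'yellow':(.6257,-.037),'blue':(.4952,.0404),'green':(.5925,.1074)}
o=bot.get_obs(); w,x,y,z=o['tool_rot']; R=Ro.from_quat([x,y,z,w]).as_matrix()
p=np.array(o['eef_pos']); tip=p+R[:,2]*bot.tip_reach
print('t',o['t'],'tip',np.round(tip*1e3,1),'F',np.round(o['contact_force'],2),'w',o['gripper_width'])
print('toolz',np.round(R[:,2],4),'toolx',np.round(R[:,0],3))
t=np.array([*T[sys.argv[1]],float(sys.argv[2])])
print('shift mm to tip target',np.round(R.T@(t-tip)*1e3,1))
E
python3 go.py yellow 0.08
```

```text
t 0.1 tip [ 160.8 -655.   209.8] F [ 0.42 -0.33 -0.28] w 1.0005567020995303
toolz [-5.0e-04  1.6e-03 -1.0e+00] toolx [ 0.238 -0.971 -0.002]
shift mm to tip target [-489.1 -598.9  130.6]
```

Emit:
{"fn": "step_arm", "kwargs": {
  "targets": [
    [-25, -30, 0, 0, 1],
    [-50, -61, 0, 0, 1],
    [-75, -92, 0, 0, 1],
    [-100, -122, 0, 0, 1],
    [-125, -153, 0, 0, 1],
    [-150, -184, 0, 0, 1],
    [-175, -214, 0, 0, 1],
    [-200, -245, 0, 0, 1],
    [-225, -276, 0, 0, 1],
    [-250, -306, 0, 0, 1],
    [-275, -337, 0, 0, 1],
    [-300, -367, 0, 0, 1],
    [-325, -398, 0, 0, 1],
    [-350, -429, 0, 0, 1],
    [-375, -459, 0, 0, 1],
    [-400, -490, 0, 0, 1],
    [-425, -520, 0, 0, 1],
    [-450, -551, 10, 0, 1],
    [-475, -582, 40, 0, 1],
    [-489, -599, 70, 0, 1]
  ]
}}

```text
t: 1.77
eef_pos: [0.628, -0.0361, 0.1667]
tool_rot: [-0.002, 0.788, -0.616, 0.002]
contact_force: [0.4, 0.0, -0.0]
gripper_width: -0.0
```

Emit:
{"fn": "step_arm", "kwargs": {
  "targets": [
    [0, 0, 30, 0, 1],
    [0, 0, 40, 0, 1],
    [0, 0, 40, 0, 1],
    [0, 0, 40, 0, 1]
  ]
}}

```text
t: 2.1
eef_pos: [0.6244, -0.041, 0.1256]
tool_rot: [0.001, 0.786, -0.618, -0.0]
contact_force: [-0.3, -1.2, 0.6]
gripper_width: -0.0
```

```bash
python3 go.py yellow 0.04
python3 - <<'E'
from station import bot
import cv2,numpy as np,pickle
from h import *
d={n:bot.read_camera(n) for n in ("wrist","scene")}
pickle.dump(d,open('cam1.pkl','wb'))
c=d['wrist'];s=d['scene']
cv2.imwrite('pics/w1.png',c['frame'][:,:,::-1])
cv2.imwrite('pics/s1.png',cv2.resize(s['frame'][120:320,150:400],None,fx=3,fy=3,interpolation=cv2.INTER_CUBIC)[:,:,::-1])
for k,p in dict(yellow=(.6257,-.037),blue=(.4952,.0404),green=(.5925,.1074)).items(): print(k,np.round(pix(c,np.array([*p,.03])),1))
E
```

```text
t 2.1 tip [624.4 -41.  103.6] F [-0.31 -1.19  0.65] w -0.00016501984047074096
toolz [-1.e-03 -8.e-04 -1.e+00] toolx [ 0.237 -0.972  0.001]
shift mm to tip target [-3.6 -2.3 63.6]
yellow [313.7 199. ]
blue [193.8 316.8]
green [123.5 196.7]
```

View pics/w1.png

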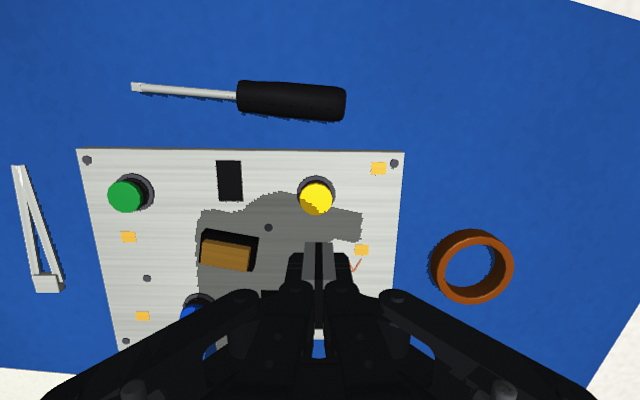

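View pics/s1.png

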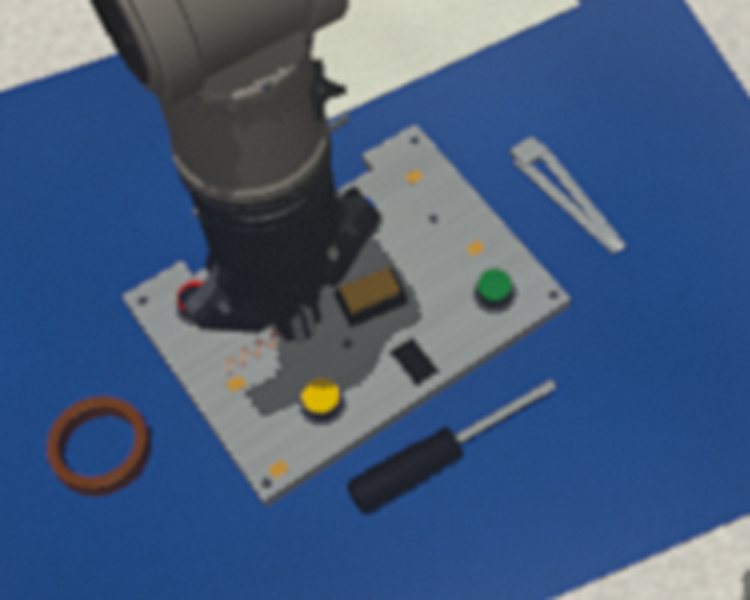

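Wrist view: yellow cap at about (316,197), 3 px from where I predicted it. I'll refine its position with the wrist camera and check the fingertips by projecting them into the scene view.

```bash
python3 - <<'E'
import pickle; from h import *
d=pickle.load(open('cam1.pkl','rb')); c=d['wrist']
for col,n in (('yellow',(316,197)),('green',(124,196))):
    ce,s,m=blob(c,col,n,30); print(col,ce,s,np.round(onplane(c,*ce,.0315),4))
print('tip in scene',pix(d['scene'],np.array([.6244,-.041,.1036])), 'in wrist',pix(c,np.array([.6244,-.041,.1036])))
print(-np.array(c['R']).T@c['t'])
E
python3 go.py yellow 0.04
```

```text
yellow [315.35294118 198.58235294] [299 182  34  33 850] [ 0.6268 -0.0381  0.0315]
green [123.95011876 196.04869359] [107 180  34  32 842] [0.5938 0.1063 0.0315]
tip in scene (np.float64(249.6925159335458), np.float64(234.75368271807628)) in wrist (np.float64(318.3940728919962), np.float64(241.02975658711773))
[ 0.69698956 -0.02310152  0.26747818]
t 2.2 tip [625.8 -41.  105.5] F [-0.08  0.34  0.47] w -0.0013363813637542689
toolz [ 3.e-03 -7.e-04 -1.e+00] toolx [ 0.236 -0.972  0.001]
shift mm to tip target [-4.  -0.6 65.5]
```

Emit:
{"fn": "step_arm", "kwargs": {
  "targets": [
    [-2, 0, 25, 0, 1],
    [-4, -1, 50, 0, 1],
    [-4, -1, 60, 0, 1],
    [-4, -1, 60, 0, 1],
    [-4, -1, 60, 0, 1],
    [-4, -1, 60, 0, 1]
  ]
}}

```text
t: 2.7
eef_pos: [0.6261, -0.0359, 0.0673]
tool_rot: [-0.001, 0.787, -0.617, 0.001]
contact_force: [1.2, -0.2, 0.2]
gripper_width: 0.001
```

```bash
python3 - <<'E'
from station import bot
import cv2,numpy as np,pickle
d={n:bot.read_camera(n) for n in ("scene","top")}
s=d['scene'];t=d['top']
a=cv2.resize(s['frame'][200:290,200:330],None,fx=6,fy=6,interpolation=cv2.INTER_CUBIC)
cv2.imwrite('pics/s2.png',a[:,:,::-1])
E
for i in 1 2 3; do python3 go.py yellow 0.03; python3 -c "from station import bot;bot.read_camera('top')";done
```

```text
t 2.8 tip [626.1 -35.7  45.1] F [ 1.29 -0.15 -0.81] w -0.00042164942891566136
toolz [ 2.8e-03 -2.0e-04 -1.0e+00] toolx [ 0.238 -0.971  0.001]
shift mm to tip target [ 1.2  0.7 15.1]
t 2.85 tip [625.8 -35.6  44.9] F [-1.19 -0.26  0.99] w -0.0038518248800670563
toolz [ 2.4e-03 -1.0e-04 -1.0e+00] toolx [ 0.238 -0.971  0.001]
shift mm to tip target [ 1.3  0.5 14.9]
t 2.9 tip [625.6 -35.5  44.6] F [-0.78  0.12 -1.02] w 0.0031514342729650788
toolz [ 2.e-03 -1.e-04 -1.e+00] toolx [ 0.238 -0.971  0.001]
shift mm to tip target [ 1.4  0.3 14.6]
```

View pics/s2.png

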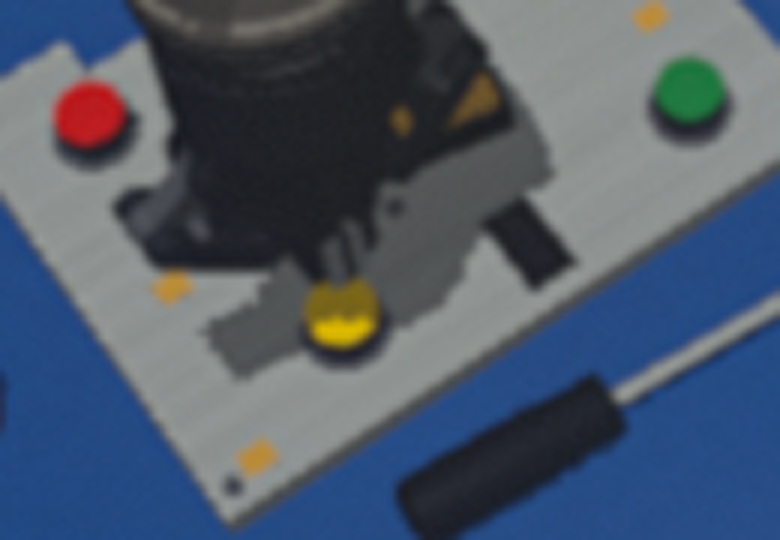

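The tip stands just above the yellow cap (crop (342,310)) and is centred. I'll press in small stages and watch the force.

Emit:
{"fn": "step_arm", "kwargs": {
  "targets": [
    [1, 0, 6, 0, 1],
    [1, 0, 10, 0, 1],
    [1, 0, 12, 0, 1],
    [1, 0, 13, 0, 1],
    [1, 0, 14, 0, 1],
    [1, 0, 15, 0, 1],
    [1, 0, 16, 0, 1],
    [1, 0, 17, 0, 1],
    [1, 0, 17, 0, 1],
    [1, 0, 17, 0, 1]
  ]
}}

```text
t: 3.78
eef_pos: [0.6251, -0.0364, 0.0484]
tool_rot: [0.0, 0.787, -0.617, 0.0]
contact_force: [0.5, 0.2, -0.2]
gripper_width: 0.001
```

Emit:
{"fn": "step_arm", "kwargs": {
  "targets": [
    [0, 0, 1, 0, 1],
    [0, 0, 2, 0, 1],
    [0, 0, 2, 0, 1]
  ]
}}

```text
t: 4.03
eef_pos: [0.6249, -0.0364, 0.0462]
tool_rot: [0.0, 0.787, -0.617, -0.0]
contact_force: [0.3, -0.1, -0.2]
gripper_width: 0.001
```

Emit:
{"fn": "step_arm", "kwargs": {
  "targets": [
    [0, 0, 1, 0, 1],
    [0, 0, 2, 0, 1],
    [0, 0, 2, 0, 1]
  ]
}}

```text
t: 4.28
eef_pos: [0.6249, -0.0364, 0.0441]
tool_rot: [0.0, 0.787, -0.617, -0.0]
contact_force: [0.4, -0.0, -0.9]
gripper_width: 0.004
```

```bash
python3 - <<'E'
from station import bot
import cv2,numpy as np
F=[]
for n in ("scene","top","wrist"):
    c=bot.read_camera(n); F.append(bot.get_obs()['contact_force'])
    if n=="scene": cv2.imwrite('pics/s3.png',cv2.resize(c['frame'][200:290,200:330],None,fx=6,fy=6,interpolation=cv2.INTER_CUBIC)[:,:,::-1])
    if n=="wrist": cv2.imwrite('pics/w3.png',c['frame'][:,:,::-1])
print(np.round(F,2))
E
python3 go.py yellow 0.02
```

```text
[[-0.89  0.58  0.62]
 [ 0.37 -0.08  0.36]
 [-0.51 -0.2   0.64]]
t 4.4333 tip [625.  -36.4  22.3] F [-0.51 -0.2   0.64] w -0.00029470800797268775
toolz [-1.e-04 -0.e+00 -1.e+00] toolx [ 0.238 -0.971 -0.   ]
shift mm to tip target [ 0.7 -0.5  2.3]
```

View pics/s3.png

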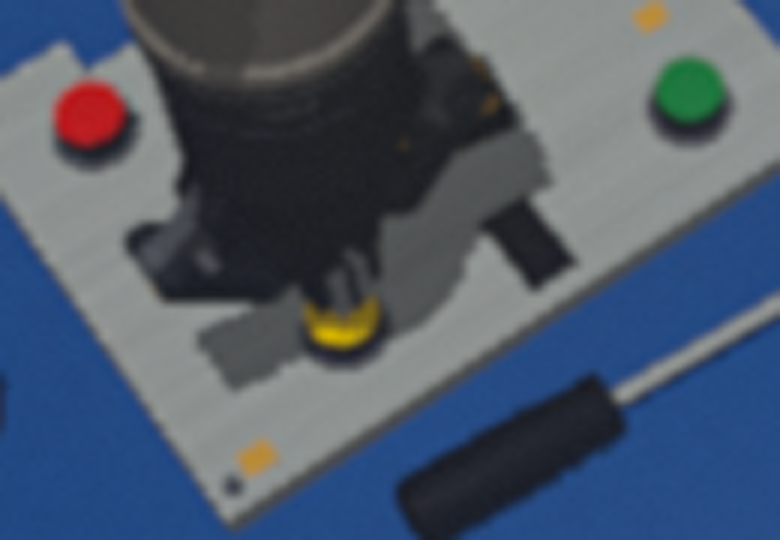

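View pics/w3.png

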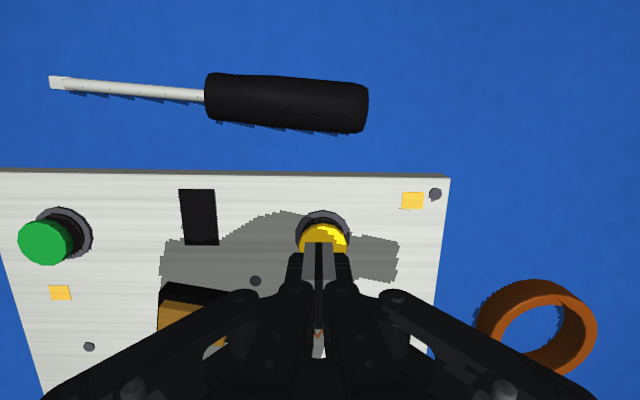

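Run:
```python
from station import bot
from h import *
import pickle
d={n:bot.read_camera(n) for n in ("scene","wrist")}; pickle.dump(d,open('cam3.pkl','wb'))
w=d['wrist']
for p in ((318,246),(310,250),(328,250),(323,232),(335,240),(323,213),(250,200),(45,245),(100,300),(30,100),(600,100)): print(p,np.round(atdepth(w,*p)*1e3,1))
print('tip->wrist',pix(w,np.array([.625,-.0364,.0223])))
cv2.imwrite('pics/w3z.png',cv2.resize(w['frame'][190:290,260:390],None,fx=6,fy=6,interpolation=cv2.INTER_CUBIC)[:,:,::-1])
```

```text
(318, 246) [635.7 -33.6  51.9]
(310, 250) [634.9 -30.1  56.2]
(328, 250) [636.6 -38.   55.7]
(323, 232) [635.7 -36.2  34.1]
(335, 240) [633.  -43.3  34.3]
(323, 213) [640.8 -35.2  19.1]
(250, 200) [637.7   6.1  16.5]
(45, 245) [593.4 104.1  33.2]
(100, 300) [551.4  84.9  16. ]
(30, 100) [660.9 135.6   3.2]
(600, 100) [ 735.6 -169.1    2.8]
tip->wrist (np.float64(318.40179630446494), np.float64(241.1157817465679))
```

View pics/w3z.png

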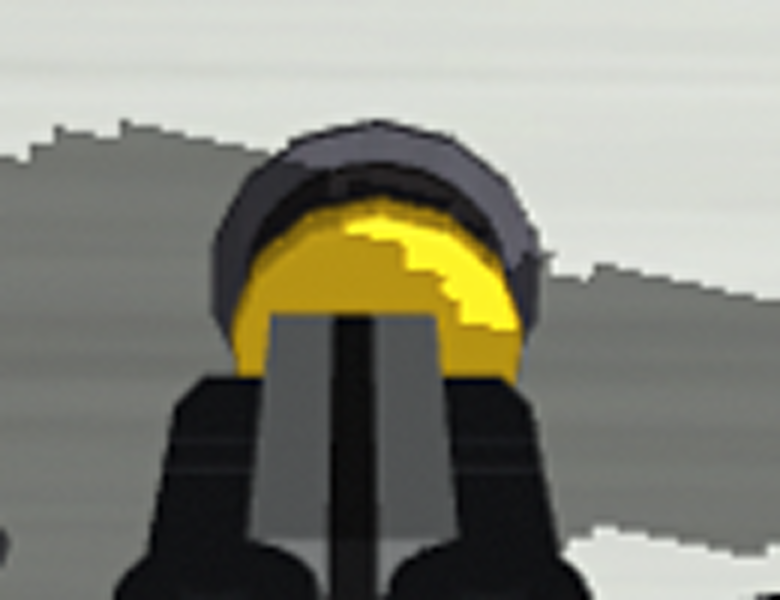

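The cap reads about 33 mm in the wrist depth, the same as the untouched green one. The finger's lower front edge shows around 45 mm, and the force is still zero. So the tip hasn't touched yet, and the nominal tip height doesn't match what the camera shows. I'll check the depth profile.

Run:
```python
from h import *
import pickle
d=pickle.load(open('cam3.pkl','rb')); w=d['wrist'];s=d['scene']
for v in range(236,300,4): print(v,np.round(atdepth(w,312,v)*1e3,1), np.round(atdepth(w,324,v)*1e3,1))
print(w['cx'],w['cy'],w['fov_y'])
for X in ((.625,-.0364,.0223),(.625,-.0364,.035),(.625,-.0364,.045)): print('scene',np.round(pix(s,np.array(X)),1))
for v in range(236,262,2): print(v,np.round(atdepth(s,257,v)*1e3,1),s['frame'][v,257])
```

```text
236 [632.2 -31.2  34.1] [633.8 -37.2  34.4]
240 [630.1 -31.7  34.3] [631.6 -37.8  34.3]
244 [635.  -30.8  49.8] [636.3 -36.3  49.8]
248 [635.3 -30.9  54.7] [636.4 -36.2  54.1]
252 [634.8 -31.   57.6] [636.8 -36.   59.1]
256 [634.7 -31.1  61.3] [636.4 -36.1  62.2]
260 [635.2 -31.1  65.8] [636.3 -36.   65.7]
264 [634.9 -31.2  68.7] [636.7 -35.8  70. ]
268 [635.  -31.3  72.1] [636.2 -35.9  72.2]
272 [635.3 -31.2  75.9] [636.5 -35.8  76. ]
276 [635.1 -31.3  78.5] [636.2 -35.8  78.5]
280 [635.3 -31.4  81.7] [635.8 -35.9  80.6]
284 [633.6 -31.8  81.5] [634.3 -36.2  81. ]
288 [635.8 -31.4  87.7] [632.9 -36.6  81.3]
292 [636.4 -31.3  91.2] [631.9 -36.8  82.5]
296 [635.2 -31.6  91.7] [632.1 -36.7  85.4]
318.27418905509677 199.2480582409624 64.35175055999044
scene [256.6 252.6]
scene [255.9 249.9]
scene [255.4 247.7]
236 [631.3 -28.9 101.2] [33 35 39]
238 [629.7 -29.5  90.6] [32 35 39]
240 [632.1 -30.7  87.3] [33 35 40]
242 [632.1 -31.6  79.6] [50 53 57]
244 [636.5 -33.2  80.1] [45 47 52]
246 [636.5 -34.1  72.1] [58 61 65]
248 [636.1 -34.9  63.2] [63 65 69]
250 [637.6 -36.   57.8] [66 70 76]
252 [637.4 -37.   49.1] [89 81 63]
254 [632.8 -37.3  31.2] [140 117  24]
256 [639.6 -39.2  36.6] [193 164   6]
258 [635.  -39.6  18.4] [59 53 39]
260 [639.5 -41.2  19. ] [60 62 71]
```

Both cameras put the fingertip edge at about 48 mm (45 mm after removing the depth bias), close to the TCP height and about 14 mm above the cap. So the nominal 22 mm tip reach doesn't hold here. I'll go by vision and force and descend slowly.

Emit:
{"fn": "step_arm", "kwargs": {
  "targets": [
    [1, 0, 3, 0, 1],
    [1, 0, 6, 0, 1],
    [1, 0, 8, 0, 1],
    [1, 0, 9, 0, 1],
    [1, 0, 9, 0, 1],
    [1, 0, 9, 0, 1]
  ]
}}

```text
t: 5.03
eef_pos: [0.6252, -0.0373, 0.0353]
tool_rot: [0.0, 0.787, -0.617, -0.0]
contact_force: [-0.5, -0.4, -0.6]
gripper_width: 0.0
```

Emit:
{"fn": "step_arm", "kwargs": {
  "targets": [
    [0, 0, 1, 0, 1],
    [0, 0, 2, 0, 1],
    [0, 0, 2, 0, 1]
  ]
}}

```text
t: 5.28
eef_pos: [0.6254, -0.0373, 0.0335]
tool_rot: [-0.0, 0.787, -0.617, 0.0]
contact_force: [-0.7, -0.1, 2.1]
gripper_width: 0.003
```

Emit:
{"fn": "step_arm", "kwargs": {
  "targets": [
    [0, 0, 1, 0, 1],
    [0, 0, 2, 0, 1],
    [0, 0, 2, 0, 1]
  ]
}}

```text
t: 5.53
eef_pos: [0.6254, -0.0373, 0.0314]
tool_rot: [-0.0, 0.787, -0.617, 0.0]
contact_force: [-0.8, -0.2, 3.5]
gripper_width: 0.0
```

```bash
cat > look.py <<'E'
import sys
from station import bot
from h import *
n=sys.argv[1]; w=bot.read_camera('wrist'); o=bot.get_obs()
print('t',round(float(o['t']),2),'eef',np.round(np.array(o['eef_pos'])*1e3,1),'F',np.round(o['contact_force'],2))
cv2.imwrite(f'pics/w{n}.png',cv2.resize(w['frame'][180:290,250:390],None,fx=5,fy=5,interpolation=cv2.INTER_CUBIC)[:,:,::-1])
for p in ((312,244),(324,244),(312,248),(324,248),(318,236),(325,234)): print(p,np.round(atdepth(w,*p)*1e3,1))
E
python3 look.py 4
```

```text
t 5.58 eef [625.4 -37.4  31.4] F [0.19 0.27 2.15]
(312, 244) [635.2 -31.8  36.3]
(324, 244) [636.9 -37.2  37.1]
(312, 248) [635.3 -31.9  40.9]
(324, 248) [636.6 -37.2  40.9]
(318, 236) [637.  -34.3  29.6]
(325, 234) [638.9 -37.3  29.9]
```

View pics/w4.png

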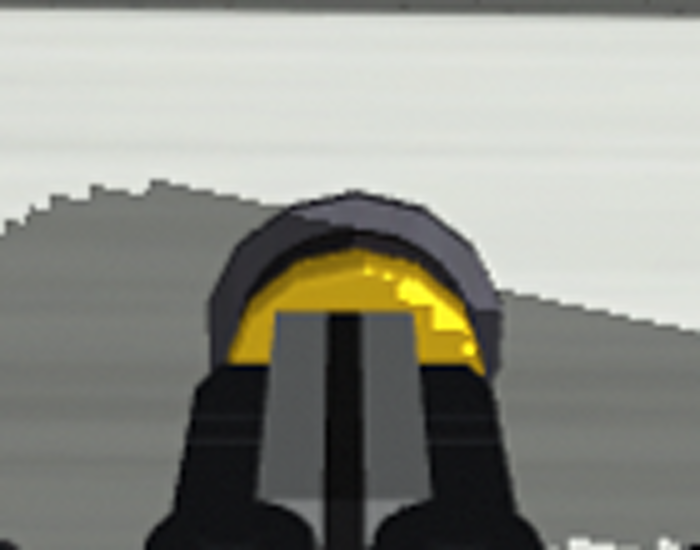

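Contact confirmed: about 2–3 N, with the cap sliding down. I'll carry on until the force rises at the stop.

Emit:
{"fn": "step_arm", "kwargs": {
  "targets": [
    [0, 0, 1, 0, 1],
    [0, 0, 2, 0, 1],
    [0, 0, 3, 0, 1],
    [0, 0, 4, 0, 1],
    [0, 0, 4, 0, 1]
  ]
}}

```text
t: 6.0
eef_pos: [0.6254, -0.0373, 0.0272]
tool_rot: [-0.0, 0.787, -0.617, 0.0]
contact_force: [-0.3, 0.9, 2.6]
gripper_width: -0.001
```

Emit:
{"fn": "step_arm", "kwargs": {
  "targets": [
    [0, 0, 1, 0, 1],
    [0, 0, 2, 0, 1],
    [0, 0, 2, 0, 1]
  ]
}}

```text
t: 6.25
eef_pos: [0.6254, -0.0373, 0.0255]
tool_rot: [-0.0, 0.787, -0.617, 0.0]
contact_force: [-0.9, 0.4, 5.3]
gripper_width: -0.0
```

Emit:
{"fn": "step_arm", "kwargs": {
  "targets": [
    [0, 0, 1, 0, 1],
    [0, 0, 1, 0, 1],
    [0, 0, 1, 0, 1]
  ]
}}

```text
t: 6.5
eef_pos: [0.6255, -0.0373, 0.0248]
tool_rot: [-0.0, 0.787, -0.617, 0.0]
contact_force: [-0.8, 0.3, 6.8]
gripper_width: -0.003
```

Seated: 6.8 N and rising against the stop. Lifting and checking.

Emit:
{"fn": "step_arm", "kwargs": {
  "targets": [
    [0, 0, -3, 0, 1],
    [0, 0, -10, 0, 1],
    [0, 0, -30, 0, 1],
    [0, 0, -45, 0, 1],
    [0, 0, -45, 0, 1],
    [0, 0, -45, 0, 1]
  ]
}}

```text
t: 7.0
eef_pos: [0.6256, -0.0375, 0.07]
tool_rot: [-0.0, 0.787, -0.617, 0.001]
contact_force: [0.1, -0.1, -0.6]
gripper_width: 0.002
```

```bash
cat > chk.py <<'E'
import sys
from station import bot
from h import *
C={'yellow':(.6257,-.037),'blue':(.4952,.0404),'green':(.5925,.1074),'red':(.5155,-.0928)}
for n in ('wrist','top','scene'):
    c=bot.read_camera(n)
    if n!='wrist' and len(sys.argv)<3: continue
    if n=='wrist': cv2.imwrite(f'pics/c{sys.argv[1]}.png',c['frame'][:,:,::-1])
    for k,p in C.items():
        u,v=pix(c,np.array([*p,.03]))
        if not(20<u<620 and 20<v<380): continue
        try:
            ce,s,m=blob(c,k,(u,v),30 if n=='wrist' else 14)
            P=[atdepth(c,x,y) for y,x in np.argwhere(cv2.erode(m.astype(np.uint8),np.ones((3,3))))]
            ref=np.median(c['z_map'][m])
            print(n,k,s[4],np.round(onplane(c,*ce,.031)*1e3,1),'z med',np.round(np.median(P,0)*1e3,1))
        except Exception as e: print(n,k,'none')
o=bot.get_obs();print(o['t'],np.round(o['eef_pos'],4),np.round(o['contact_force'],2))
E
python3 chk.py 5 all
```

```text
wrist yellow 1257 [629.5 -37.4  31. ] z med [627.7 -37.7  26.6]
wrist blue none
wrist green 1372 [593.6 106.6  31. ] z med [595.  104.9  33.4]
top yellow 44 [618. -36.  31.] z med [618.1 -35.3  26.5]
top blue 130 [495.   40.4  31. ] z med [494.   40.3  34.4]
top green 112 [591.9 107.1  31. ] z med [591.1 106.8  33.3]
top red 130 [515.4 -93.1  31. ] z med [514.5 -92.9  33.2]
scene yellow 122 [631.1 -37.1  31. ] z med [628.1 -36.8  25.4]
scene blue 82 [497.7  41.9  31. ] z med [498.4  41.2  32.7]
scene green 95 [595.  107.2  31. ] z med [595.3 106.8  32.6]
scene red 109 [518.4 -92.6  31. ] z med [519.4 -92.6  32.4]
7.15 [ 0.6244 -0.0375  0.0683] [ 0.1  -0.06 -0.66]
```

View pics/c5.png

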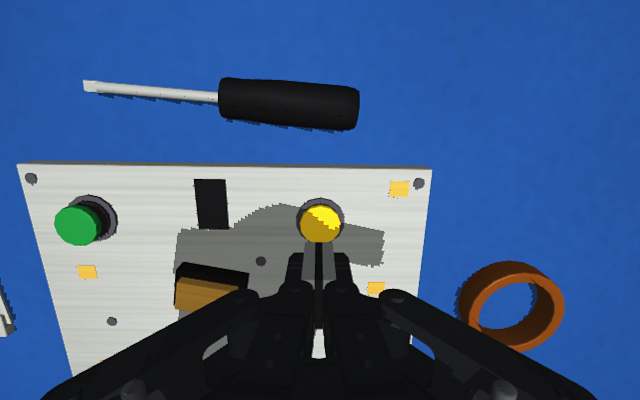

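Yellow is down: 26.5 mm against about 33.3 mm for the others in the same cameras. Blue, green and red are unchanged. Next is blue.

```bash
python3 go.py blue 0.047
```

```text
t 7.15 tip [624.3 -37.5  46.3] F [ 0.1  -0.06 -0.66] w 0.002419903984720013
toolz [-1.9e-03 -1.0e-04 -1.0e+00] toolx [ 0.238 -0.971 -0.   ]
shift mm to tip target [-106.5  106.8   -0.4]
```

Emit:
{"fn": "step_arm", "kwargs": {
  "targets": [
    [-25, 25, -5, 0, 1],
    [-50, 50, -5, 0, 1],
    [-75, 75, -5, 0, 1],
    [-100, 100, -5, 0, 1],
    [-106, 107, -5, 0, 1],
    [-106, 107, 0, 0, 1],
    [-106, 107, 10, 0, 1],
    [-106, 107, 18, 0, 1],
    [-106, 107, 18, 0, 1],
    [-106, 107, 18, 0, 1],
    [-106, 107, 18, 0, 1],
    [-106, 107, 18, 0, 1]
  ]
}}

```text
t: 8.15
eef_pos: [0.4966, 0.0398, 0.0514]
tool_rot: [-0.0, 0.787, -0.617, 0.0]
contact_force: [-0.3, 0.2, -0.6]
gripper_width: 0.0
```

```bash
python3 chk.py 6; python3 go.py blue 0.01
```

```text
wrist yellow 2480 [625.5 -35.2  31. ] z med [627.  -37.5  26.8]
wrist blue 790 [500.3  40.1  31. ] z med [502.   40.7  33.9]
wrist green 2374 [592.6 106.3  31. ] z med [592.5 105.4  33.6]
wrist red 1593 [516.8 -95.1  31. ] z med [517.8 -92.6  33.6]
8.3 [0.4964 0.0399 0.0516] [ 0.15  0.24 -0.23]
t 8.3 tip [496.5  39.9  29.6] F [ 0.15  0.24 -0.23] w -0.0025883070964312373
toolz [ 6.e-04  0.e+00 -1.e+00] toolx [ 0.238 -0.971  0.   ]
shift mm to tip target [-0.7  1.1 19.6]
```

View pics/c6.png

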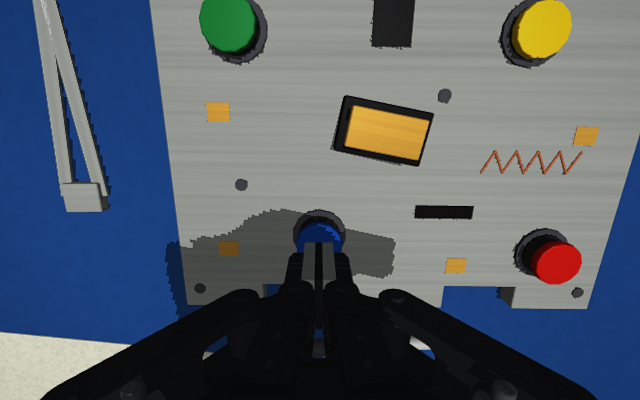

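Centred over blue, with the cap at (320,232) and the tip column at 318. I'll approach and press.

Emit:
{"fn": "step_arm", "kwargs": {
  "targets": [
    [0, 1, 5, 0, 1],
    [0, 1, 10, 0, 1],
    [0, 1, 14, 0, 1],
    [0, 1, 16, 0, 1],
    [0, 1, 17, 0, 1],
    [0, 1, 18, 0, 1],
    [0, 1, 19, 0, 1],
    [0, 1, 20, 0, 1],
    [0, 1, 20, 0, 1]
  ]
}}

```text
t: 9.05
eef_pos: [0.4948, 0.0397, 0.0313]
tool_rot: [0.0, 0.787, -0.617, -0.0]
contact_force: [-2.1, -0.6, 3.8]
gripper_width: 0.002
```

Emit:
{"fn": "step_arm", "kwargs": {
  "targets": [
    [0, 0, 1, 0, 1],
    [0, 0, 2, 0, 1],
    [0, 0, 3, 0, 1],
    [0, 0, 3, 0, 1]
  ]
}}

```text
t: 9.38
eef_pos: [0.4952, 0.0398, 0.0283]
tool_rot: [-0.0, 0.787, -0.617, 0.0]
contact_force: [-1.9, 0.1, 2.3]
gripper_width: -0.0
```

Emit:
{"fn": "step_arm", "kwargs": {
  "targets": [
    [0, 0, 1, 0, 1],
    [0, 0, 2, 0, 1],
    [0, 0, 2, 0, 1]
  ]
}}

```text
t: 9.63
eef_pos: [0.4953, 0.0398, 0.0263]
tool_rot: [-0.0, 0.787, -0.617, 0.0]
contact_force: [-2.0, 0.0, 2.4]
gripper_width: 0.002
```

Emit:
{"fn": "step_arm", "kwargs": {
  "targets": [
    [0, 0, 1, 0, 1],
    [0, 0, 1, 0, 1],
    [0, 0, 1, 0, 1]
  ]
}}

```text
t: 9.88
eef_pos: [0.4952, 0.0398, 0.0255]
tool_rot: [-0.0, 0.787, -0.617, 0.0]
contact_force: [-2.5, -0.7, 5.2]
gripper_width: 0.001
```

Emit:
{"fn": "step_arm", "kwargs": {
  "targets": [
    [0, 0, 1, 0, 1],
    [0, 0, 1, 0, 1],
    [0, 0, 1, 0, 1]
  ]
}}

```text
t: 10.13
eef_pos: [0.4953, 0.0398, 0.0246]
tool_rot: [-0.0, 0.787, -0.617, 0.0]
contact_force: [-3.0, -0.8, 7.4]
gripper_width: -0.001
```

Blue is at its stop at the same height as yellow. Lifting and checking.

Emit:
{"fn": "step_arm", "kwargs": {
  "targets": [
    [0, 0, -3, 0, 1],
    [0, 0, -10, 0, 1],
    [0, 0, -30, 0, 1],
    [0, 0, -45, 0, 1],
    [0, 0, -45, 0, 1],
    [0, 0, -45, 0, 1]
  ]
}}

```text
t: 10.63
eef_pos: [0.496, 0.0399, 0.0702]
tool_rot: [-0.001, 0.787, -0.617, 0.001]
contact_force: [-0.2, -1.0, -0.8]
gripper_width: 0.001
```

```bash
python3 chk.py 7 all; python3 go.py green 0.047
```

```text
wrist yellow 2114 [625.1 -34.9  31. ] z med [626.3 -37.1  26.8]
wrist blue 1140 [499.   40.1  31. ] z med [497.1  39.8  26.6]
wrist green 2111 [593.9 106.5  31. ] z med [593.5 105.8  33.6]
wrist red 1345 [516.7 -94.9  31. ] z med [517.6 -92.7  33.5]
top yellow 87 [627.4 -36.1  31. ] z med [628.2 -36.1  27.1]
top blue none
top green 111 [592.  107.2  31. ] z med [591.  106.8  33.7]
top red none
scene yellow 120 [631.1 -37.1  31. ] z med [628.6 -36.9  25.7]
scene blue 88 [502.1  40.1  31. ] z med [498.6  40.7  25.4]
scene green 96 [595.2 107.1  31. ] z med [595.3 106.8  32.8]
scene red 109 [518.4 -92.6  31. ] z med [519.6 -92.9  32.2]
10.7833 [0.4946 0.0397 0.0688] [ 0.33 -0.33 -0.07]
t 10.7833 tip [494.6  39.7  46.8] F [ 0.33 -0.33 -0.07] w 0.0009952916792835055
toolz [-1.e-03 -2.e-04 -1.e+00] toolx [ 0.238 -0.971 -0.   ]
shift mm to tip target [ -42.4 -111.2   -0.3]
```

Blue is down (26.6 mm), and green and red are unchanged. On to green.

Emit:
{"fn": "step_arm", "kwargs": {
  "targets": [
    [-10, -26, -5, 0, 1],
    [-20, -52, -5, 0, 1],
    [-30, -78, -5, 0, 1],
    [-38, -100, -5, 0, 1],
    [-42, -111, -5, 0, 1],
    [-42, -111, 0, 0, 1],
    [-42, -111, 10, 0, 1],
    [-42, -111, 18, 0, 1],
    [-42, -111, 18, 0, 1],
    [-42, -111, 18, 0, 1],
    [-42, -111, 18, 0, 1],
    [-42, -111, 18, 0, 1]
  ]
}}

```text
t: 11.78
eef_pos: [0.5929, 0.1067, 0.0517]
tool_rot: [-0.0, 0.787, -0.617, 0.0]
contact_force: [-0.1, -0.7, 0.3]
gripper_width: -0.002
```

```bash
python3 chk.py 8; python3 go.py green 0.01
```

```text
wrist yellow 1652 [628.5 -31.5  31. ] z med [627.5 -35.7  26.6]
wrist green 928 [597.6 106.7  31. ] z med [598.9 107.3  33.5]
11.9333 [0.5932 0.107  0.0519] [ 0.77  0.17 -0.18]
t 11.9333 tip [593.2 107.   29.9] F [ 0.77  0.17 -0.18] w 0.0013491073984442377
toolz [ 8.e-04  1.e-04 -1.e+00] toolx [ 0.238 -0.971  0.   ]
shift mm to tip target [-0.5  0.6 19.8]
```

View pics/c8.png

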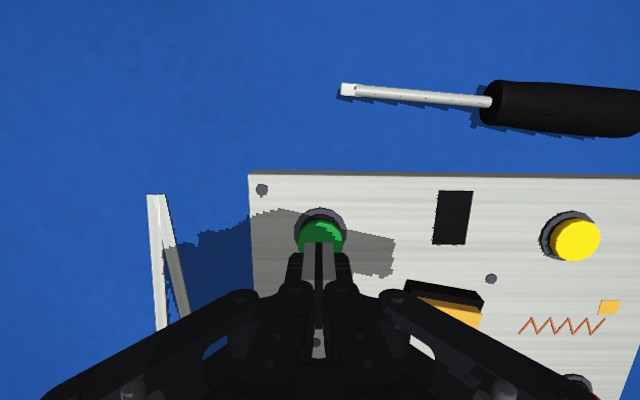

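Centred over green (321,232). Pressing in the same way.

Emit:
{"fn": "step_arm", "kwargs": {
  "targets": [
    [0, 0, 5, 0, 1],
    [0, 0, 10, 0, 1],
    [0, 0, 14, 0, 1],
    [0, 0, 16, 0, 1],
    [0, 0, 17, 0, 1],
    [0, 0, 18, 0, 1],
    [0, 0, 19, 0, 1],
    [0, 0, 20, 0, 1],
    [0, 0, 20, 0, 1]
  ]
}}

```text
t: 12.68
eef_pos: [0.5927, 0.107, 0.0313]
tool_rot: [0.0, 0.787, -0.617, -0.0]
contact_force: [-2.2, -0.6, 2.8]
gripper_width: -0.0
```

Emit:
{"fn": "step_arm", "kwargs": {
  "targets": [
    [0, 0, 1, 0, 1],
    [0, 0, 2, 0, 1],
    [0, 0, 3, 0, 1],
    [0, 0, 3, 0, 1]
  ]
}}

```text
t: 13.02
eef_pos: [0.593, 0.1071, 0.0283]
tool_rot: [-0.0, 0.787, -0.617, 0.0]
contact_force: [-0.4, -0.9, 2.5]
gripper_width: -0.0
```

Emit:
{"fn": "step_arm", "kwargs": {
  "targets": [
    [0, 0, 1, 0, 1],
    [0, 0, 2, 0, 1],
    [0, 0, 2, 0, 1]
  ]
}}

```text
t: 13.27
eef_pos: [0.593, 0.1071, 0.0263]
tool_rot: [-0.0, 0.787, -0.617, 0.0]
contact_force: [-2.2, 0.3, 3.3]
gripper_width: -0.002
```

Emit:
{"fn": "step_arm", "kwargs": {
  "targets": [
    [0, 0, 1, 0, 1],
    [0, 0, 1, 0, 1],
    [0, 0, 1, 0, 1]
  ]
}}

```text
t: 13.52
eef_pos: [0.5931, 0.1071, 0.0256]
tool_rot: [-0.0, 0.787, -0.617, 0.0]
contact_force: [-2.0, -0.6, 4.1]
gripper_width: 0.001
```

Emit:
{"fn": "step_arm", "kwargs": {
  "targets": [
    [0, 0, 1, 0, 1],
    [0, 0, 1, 0, 1],
    [0, 0, 1, 0, 1]
  ]
}}

```text
t: 13.77
eef_pos: [0.5931, 0.1071, 0.0247]
tool_rot: [-0.0, 0.787, -0.617, 0.0]
contact_force: [-2.5, -0.0, 5.7]
gripper_width: 0.002
```

Emit:
{"fn": "step_arm", "kwargs": {
  "targets": [
    [0, 0, -3, 0, 1],
    [0, 0, -10, 0, 1],
    [0, 0, -30, 0, 1],
    [0, 0, -60, 0, 1],
    [0, 0, -90, 0, 1],
    [0, 0, -120, 0, 1],
    [0, 0, -120, 0, 1]
  ]
}}

```text
t: 14.35
eef_pos: [0.5967, 0.1083, 0.1509]
tool_rot: [-0.004, 0.787, -0.617, 0.003]
contact_force: [1.0, 1.4, 0.9]
gripper_width: 0.0
```

```bash
python3 chk.py 9 all
python3 - <<'E'
from station import bot
import cv2
c=bot.read_camera('scene'); cv2.imwrite('pics/s9.png',c['frame'][:,:,::-1])
E
```

```text
wrist yellow 702 [627.9 -34.   31. ] z med [627.3 -36.5  26.7]
wrist blue 14 [512.7  41.6  31. ] z med nan
wrist green 646 [595.4 106.5  31. ] z med [594.1 106.3  26.7]
wrist red 555 [516.8 -94.2  31. ] z med [518.1 -92.   33.5]
top yellow none
top blue none
top green none
top red none
scene yellow 121 [631.1 -37.   31. ] z med [627.9 -36.5  25.6]
scene blue 89 [501.6  40.4  31. ] z med [498.6  40.9  25.6]
scene green 96 [598.1 106.2  31. ] z med [595.4 107.6  25.7]
scene red 109 [518.4 -92.6  31. ] z med [519.2 -92.6  32.4]
14.5 [0.5929 0.1069 0.1446] [-0.2  -0.04 -0.33]
  return _methods._mean(a, axis=axis, dtype=dtype,
  ret = ret.dtype.type(ret / rcount)
```

View pics/s9.png

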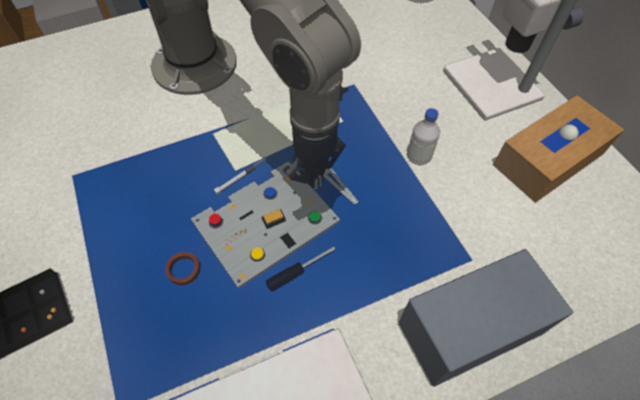

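View pics/c9.png

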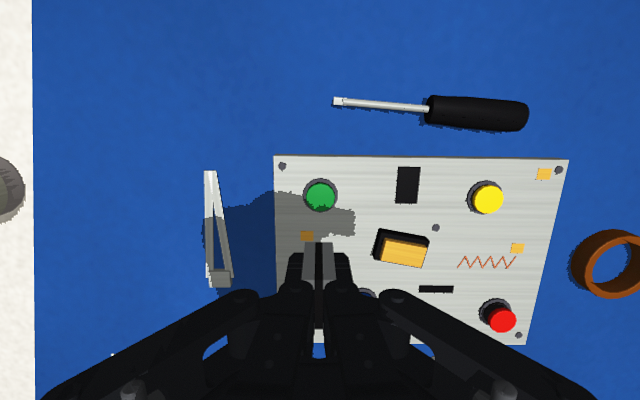

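The scene camera reads yellow, blue and green at 25.6–25.7 mm and red still up at 32.4 mm. Nothing else has moved, and the arm is clear. Handing in.

```bash
python3 -c "
from station import bot
print(bot.hand_in())"
```

```text
the job is handed in; nothing more can be done
None
```

I pressed yellow, then blue, then green down to their stops with closed fingertips. I lifted clear after each one and handed the job in at about 14.6 s; it gave no verdict.

- **Force:** the highest readings at the stops were 6.8 N on yellow, 7.4 N on blue and 5.7 N on green, read at the end of each short move. The limit is 20 N.
- **Final heights:** the scene camera put the yellow, blue and green caps at 25.6–25.7 mm and red at 32.4 mm, so three are down and red is untouched. The wrist camera agreed for yellow, green and red. The arm blocked the top camera's view of all four caps and most of the wrist camera's view of blue.
- **Loose things:** in the final pictures everything visible lay where it started. I judged this by eye and did not measure it.
- **Disagreement:** the given 22 mm tip reach did not match. Both cameras and the first contact force put the fingertips at about the TCP's own reported height, so I used vision and force instead. Camera depth also read about 2–4 mm high, so I compared the caps with each other instead of using absolute heights.

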